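# Fit a mounted stone to the air grinder

## Task

Fit the green grinding stone to the air grinder in its bench stand: take it from the open wooden box, set its shank fully home in the collet, and turn the brass nut clockwise (seen from the stone's end) as far as it goes, so that the collet grips it. Close the box by sliding its lid fully shut, to keep the grit out, and leave the other stones in their holes and the bottles and the spanner where they are.

Things in the scene. Friction and masses are not known exactly. Their poses are not given: they have to be found in the camera images.
- green_stone_head (a point): Dark green cylindrical mounted grinding stone, the one to fit; this is the centre of its head, 24 mm in diameter and 26 mm long. Below the head a plain steel shank 8 mm in diameter, 46 mm long, rounded end; 72 mm and about 50 g in all. z runs along its axis from shank to head. It stands upright in one of the three holes in the box, the head's underside 10 mm above the wooden rack.
- green_stone_tip (a point): End of the green stone's shank, on its axis, 59 mm from the centre of the head. In the box the shank stands 36 mm deep in a 10 mm square hole (loose fit).
- pink_stone_head (a point): pink mounted stone with a domed top, same size, shank and seat; stays in its hole; centre of its head
- white_stone_head (a point): white mounted stone, head tapering from 25 to 12 mm, same length, shank and seat; stays in its hole; centre of its head
- collet_mouth (a point): On the grinder's spindle axis in the plane of the nut's outer face, about 180 mm above the bench. z points out of the nose along the axis, 35 degrees from vertical, leaning roughly towards the robot; y is level. The nut's opening is 14 mm wide; the collet jaws inside (from 7 mm down, 10 mm opening when slack, lead-in above) take the shank; home, its end is 40 mm down on the bore's floor.
- nut_grip (a point): Centre of the knurled brass nut, on the axis 11 mm below its outer face; 36 mm in diameter, 22 mm high; z as collet_mouth, turns with the nut. Under it the spindle is 24 mm thick for 26 mm, then the silver air grinder, 41 mm thick, clamped nose-up in a green stand fixed to the bench (air off, spindle locked). With the stone home, its head stands from 6 to 32 mm above the nut.
- nut (a joint): Angle of the nut in rad: 0 is slack, grows when turned clockwise, looking down on the nose from the stone's end. The collet first touches a shank at about 0.9; the nut stops hard at 1.5, fully tight. Starts between 0 and 0.3. It turns stiffly (about 0.12 N m) and stays where it is left.
- lid (a joint): Opening of the box's sliding plywood lid in m: 0 is fully shut, 0.15 wide open (start 0.137 to 0.15); about 2 N to slide, stays where it is left.
- lid_grip (a point): Centre of the dark wooden bar on the lid by which it is slid: 60 mm across the lid (x), 14 mm along the sliding direction (y), its foot 90 mm and its top 111 mm above the bench. y points the way the lid opens, along the box.
- stone_box: Wooden box of stones, fixed to the bench: 132 x 200 x 94 mm, walls 8 mm; origin: centre of its underside; y along its length, the way the lid opens. Inside, 116 mm wide, a rack (top 44 mm above the bench) with holes on the middle line at y = -66, -24, +18 mm, the stones in any order, tops 80 mm above the bench. The lid runs from 83 to 90 mm above the bench.
- blue_bottle: blue underglaze bottle, 48 mm thick and 95 mm tall; a bystander; origin at its underside
- yellow_bottle: yellow underglaze bottle, 48 mm thick and 95 mm tall; a bystander; origin at its underside
- spanner: steel spanner, 150 mm long, lying flat; a bystander; origin at its underside

How it is judged:
On the way, in this order (a step that is already met when the one before it is completed fails the run):
1. the green stone's shank is fully home in the slack collet (z of green_stone_tip in the frame of collet_mouth below -0.036 m and distance between green_stone_tip and collet_mouth below 0.046 m and angle between the z axis of green_stone_head and the z axis of collet_mouth, either way round below 0.08 rad and value of joint nut below 0.8 rad), for 0.2 s.
2. the nut is turned tight with the shank still home (z of green_stone_tip in the frame of collet_mouth below -0.036 m and distance between green_stone_tip and collet_mouth below 0.046 m and angle between the z axis of green_stone_head and the z axis of collet_mouth, either way round below 0.08 rad and value of joint nut above 1.25 rad), for 0.2 s.
At the end, for the whole second after the job is handed in: The green stone's shank is home in the collet (end at least 36 mm below the nut's face, in line within 0.08 rad), the nut is tight (past 1.25 rad), the lid is shut to within 6 mm, and the pink and white stones stand in their holes within 12 mm (all of step 2 and value of joint lid below 0.006 m and distance of each of pink_stone_head, white_stone_head from where it was at the start of the episode below 0.012 m); the robot touches nothing.
It fails at once if the pink or white stone is pulled from its hole (moved more than 20 mm) (distance of any of pink_stone_head, white_stone_head from where it was at the start of the episode above 0.02 m).
It fails at once if a bystander (a bottle or the spanner) is knocked or moved by more than 30 mm (distance of any of blue_bottle, yellow_bottle, spanner from where it was at the start of the episode above 0.03 m).
It also fails if it takes over 64 s, if anything falls off the work surface, if the arm or the gripper's body presses on something with over 40 N, if the wrist force passes 120 N, or if a joint passes its speed limit or range.

## Robot

A 6-joint arm with a two-finger parallel gripper is mounted at the origin on the work surface. World frame = base frame: x ahead of the robot, y to its left, z up, the work surface at z = 0. Lengths are in m, angles in rad, forces in N, time in s.
With the tool pointing down it reaches from about 0.3 to 0.775 m from the base axis. Payload 14.6 kg.
Tool frame: the origin (TCP) lies on the centre line of the jaws, within the pads' length; the fingertips stand 25 mm ahead of it and the grasp point (between the pads) lies 6 mm ahead of it (ctrl.tip_reach is the distance from the TCP to the fingertips, in m); z points along the fingers, y is the line along which they close (so a half turn about z gives the same grasp; the last joint's range is limited). The gripper opens to 94 mm and grips with 3 to 60 N. Pads are 16 mm wide; open, the fingers measure 119 mm over their backs; the gripper's body (75 mm by 177 mm) begins 78 mm behind the grasp point.
Start: joints at [1.269, 0.3, 1.521, -0, 1.321, -0.067], TCP at [0.128, 0.535, 0.23] pointing down, gripper open.
Joint ranges: [-3.03, 3.03], [-0.79, 2.21], [0.23, 2.52], [-1.04, 4.18], [0, 3.07], [-2.55, 2.55]. Speed limits (rad/s): [2.22, 2.22, 2.57, 3.14, 3.14, 3.14].

## Interface

Orientations are given as [roll, pitch, yaw] about the fixed x, y, z axes, in that order (R = Rz(yaw) Ry(pitch) Rx(roll)).
In Python, from station import ctrl gives the robot as it stands. The module is installed in compiled form; this text tells all that it offers.
- The arm moves only by the tool apply_moves, never from a script. Its argument "deltas" is a list of rows, each a list of 7 numbers: the closure in counts, from 0 (fully open) to 255 (shut), then the shift along the world's x, y, z in cm, then the turn, a rotation vector about the world's x, y, z in rad. In form: [[jaw, tx, ty, tz, ax, ay, az], ...]. A call has 1 to 10 rows; each row shifts and turns the commanded pose from where the row before left it; what a row does not reach is not made up. A row lasts 1/10 s, in which the tool goes at most 50 mm and 8.59 degrees, less where a joint would pass 70% of its speed; a pose out of reach is approached as far as the arm can. A call with a gripper value outside its range is refused whole. The fingers move at their own pace and stop on an object; "grip_force" is the grip in N (left out, the last holds). Time passes only in rows, so rows that do not move let the fingers close. It gives the time, the measured TCP pose, the force, the opening and the grip force at its end, in the units of the state.
- ctrl.get_obs(): the state, without advancing time (a new reading comes with each control period).
- ctrl.camera(name): name is "side" or "top"; returns a dict with "img" (480x640x3 uint8, red, green, blue), "K" (3x3 intrinsics, pixels), "pose" (4x4, takes a point from camera to world coordinates). Camera axes: x right, y up, looking along -z (the intrinsics and any distortion apply to the point x, -y, -z); pixel columns grow to the right and rows downward; lengths in m; the calibration is good to about 2 mm. A picture is of the moment at which its call begins. There is no depth.
- ctrl.hand_in(): hands the job in; it is judged then, once.
The state is a dict: "time_s": time; "qpos": joint angles; "joint_vel": joint speeds; "tau": joint torques, N m; "ee_pos": TCP position; "eef_rot": TCP orientation; "force": force on the tool from outside, world axes, zero at the start; "moment": the same for the moment, N m; "grip_width": finger opening in m; "grip_force": force on a finger pad.
Only numpy, scipy, OpenCV 4.12 (cv2) and the standard library are available. Lean on these libraries where they do the work, as an engineer would, in place of code of your own. Each camera call takes 0.05 s, during which the arm holds its last target. There are 200 camera calls.

## Working session

There is one attempt and no reset: what is moved stays moved. The work goes in short steps, Python scripts to look and compute and a tool call to move; the robot and the scene stay as the last step left them, time stands still between calls to the robot, and variables do not carry over. Pictures are saved under pics/ and viewed, at most 10 in all, crops included, and the job is handed in when it is done.

Besides the shell and the picture viewer there is one more tool, called after "Call:" by a JSON object that holds its "fn" and its "kwargs". apply_moves: Moves the arm, as the interface text tells. Its arguments: {"type":"object","properties":{"deltas":{"type":"array"},"grip_force":{"type":"number"}},"required":["deltas"]}

```bash
mkdir -p pics
python3 - <<'E'
from station import ctrl
import cv2,numpy as np
for n in("side","top"):
    c=ctrl.camera(n);cv2.imwrite(f"pics/{n}0.png",c["img"][:,:,::-1]);np.savez(f"{n}0.npz",**c);print(n,c["K"].round(1).tolist(),c["pose"].round(3).tolist(),c.keys())
o=ctrl.get_obs();print(o,ctrl.tip_reach)
E
```

```text
side [[446.4, 0.0, 318.4], [0.0, 446.4, 237.6], [0.0, 0.0, 1.0]] [[-0.871, 0.351, -0.344, 0.294], [-0.492, -0.613, 0.619, 0.513], [0.006, 0.708, 0.706, 0.657], [0.0, 0.0, 0.0, 1.0]] dict_keys(['img', 'K', 'pose'])
top [[476.2, 0.0, 318.1], [0.0, 476.2, 239.2], [0.0, 0.0, 1.0]] [[0.005, 0.988, -0.154, 0.455], [-1.0, 0.004, -0.005, 0.046], [-0.004, 0.154, 0.988, 0.9], [0.0, 0.0, 0.0, 1.0]] dict_keys(['img', 'K', 'pose'])
{'time_s': 0.1, 'qpos': array([ 1.26940893e+00,  3.00375756e-01,  1.52151535e+00, -7.42655893e-06,
        1.32069608e+00, -6.65767809e-02]), 'joint_vel': array([ 0.00016174, -0.00194522, -0.00058969, -0.00063857, -0.00025319,
       -0.00082709]), 'tau': array([ 1.70675761e-03, -5.32648838e+01, -3.53282690e+01,  7.09504914e-02,
        2.34832690e-02, -7.85351858e-05]), 'ee_pos': array([0.12789254, 0.53470972, 0.22996642]), 'eef_rot': array([-3.14059984e+00, -5.89863408e-05,  2.90678385e+00]), 'force': array([-0.18824973,  0.01523022,  0.87061063]), 'moment': array([-0.00415473,  0.00590491, -0.02465202]), 'grip_force': 0.0, 'grip_width': 0.09400989976527686} 0.025
```

View pics/side0.png

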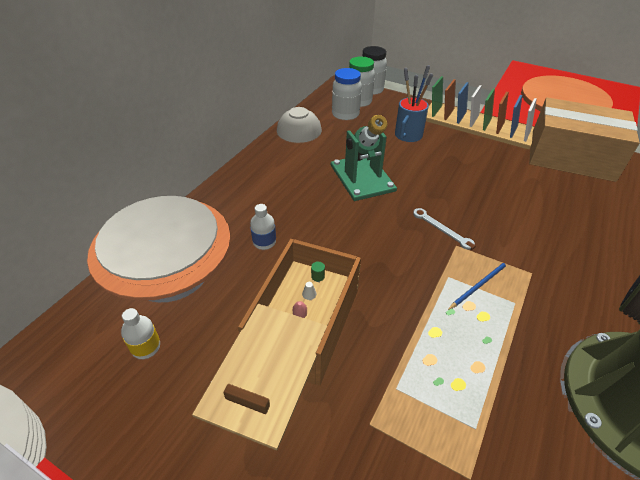

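View pics/top0.png

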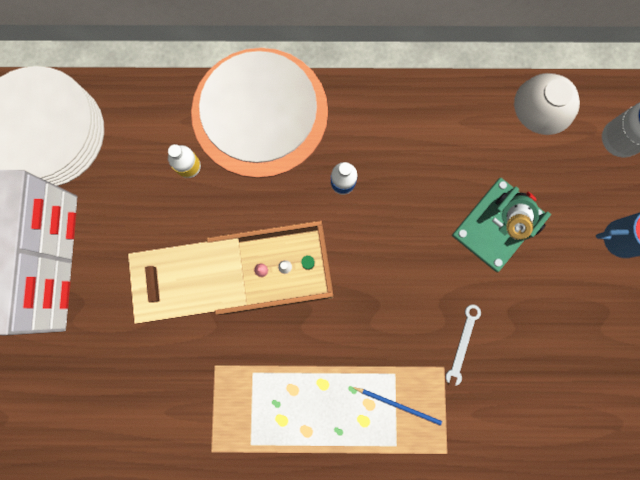

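The side view shows the box with pink (300,309), white (309,289) and green (318,270) stones, lid bar at (246,398) and nut at (378,123). In the top view, green is at (308,262), the bar at (152,284) and the nut at (520,227).

```bash
python3 - <<'E'
import cv2,numpy as np
s=cv2.imread("pics/side0.png");t=cv2.imread("pics/top0.png")
a=cv2.resize(s[95:205,320:410],None,fx=5,fy=5,interpolation=cv2.INTER_CUBIC)[:550,:400*1]
a=cv2.resize(s[95:205,325:405],(400,550),interpolation=cv2.INTER_CUBIC)
b=cv2.resize(t[172:282,470:550],(400,550),interpolation=cv2.INTER_CUBIC)
cv2.imwrite("pics/nutzoom.png",np.hstack([a,b]))
E
cat > h.py <<'E'
import numpy as np,cv2
from scipy.optimize import least_squares
def load(n): return dict(np.load(n+".npz"))
def ray(c,uv):
    K=c["K"];d=np.array([(uv[0]-K[0,2])/K[0,0],-(uv[1]-K[1,2])/K[1,1],-1.]);d=c["pose"][:3,:3]@d
    return c["pose"][:3,3],d/np.linalg.norm(d)
def plane(c,uv,z):
    o,d=ray(c,uv);return o+d*(z-o[2])/d[2]
def tri(c1,u1,c2,u2):
    o1,d1=ray(c1,u1);o2,d2=ray(c2,u2)
    s=np.linalg.lstsq(np.c_[d1,-d2],o2-o1,rcond=None)[0]
    p,q=o1+s[0]*d1,o2+s[1]*d2
    return (p+q)/2,np.linalg.norm(p-q)
def proj(c,p):
    q=c["pose"][:3,:3].T@(np.asarray(p)-c["pose"][:3,3]);K=c["K"]
    return np.array([K[0,2]+K[0,0]*q[0]/-q[2],K[1,2]+K[1,1]*q[1]/q[2]])
def blob(c,lo,hi,box):
    x0,y0,x1,y1=box;m=cv2.inRange(cv2.cvtColor(c["img"][y0:y1,x0:x1],cv2.COLOR_RGB2HSV),lo,hi)
    n,l,st,ce=cv2.connectedComponentsWithStats(m)
    i=1+np.argmax(st[1:,4]);return ce[i]+[x0,y0],st[i],(l==i)
E
```

```text
(no output)
```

View pics/nutzoom.png

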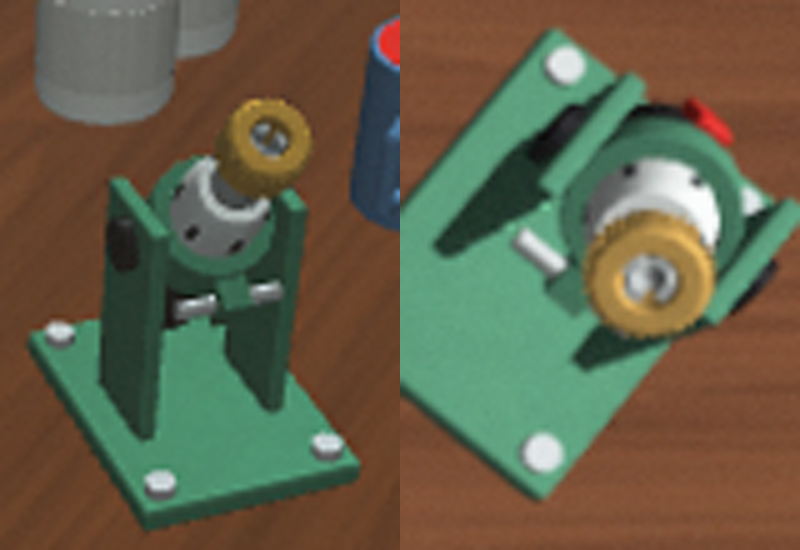

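The zoom shows the nut's opening at full-image pixel about (520,228) in the top view and (378.6,122.8) in the side view. The plate's bolts and edges give the lean direction.

Run:
```python
from h import *
s,t=load("side0"),load("top0")
np.set_printoptions(precision=4,suppress=True)
print("mouth",tri(s,(378.6,122.6),t,(520.2,228)))
# nut brass blob
for n,c,b in(("s",s,(360,105,395,140)),("t",t,(500,205,545,245))):
    print(n,"brass",blob(c,(12,90,60),(28,255,255),b)[:2])
bt=[(503,185),(498.6,262.6),(463,233.5)];bs=[(337,161.6),(357,191.8),(390.4,184)]
for p in bt: print("bolt top",plane(t,p,.014))
for p in bs: print("bolt side",plane(s,p,.014))
g=[]
for n,lo,hi,bs_,bt_ in(("green",(60,100,20),(90,255,140),(300,255,335,285),(295,250,320,275)),("pink",(160,50,60),(179,255,255),(285,295,312,325),(250,255,275,285)),("bar",(0,80,10),(18,255,85),(215,375,280,420),(140,260,165,308))):
    a=blob(s,lo,hi,bs_);b=blob(t,lo,hi,bt_);print(n,a[:2],b[:2],tri(s,a[0],t,b[0]),plane(t,b[0],.08 if n!="bar" else .111))
    if n=="bar":
        for m,c,z,bx in((a,s,0,bs_),(b,t,0,bt_)):
            ys,xs=np.nonzero(m[2]);r=cv2.minAreaRect(np.c_[xs+bx[0],ys+bx[1]].astype(np.float32));P=cv2.boxPoints(r);print([plane(c,p,.111) for p in P])
```

```text
mouth (array([ 0.5866, -0.2618,  0.1759]), np.float64(0.0011260163438801974))
s brass (array([380.3382, 121.979 ]), array([  0,   0,  35,  35, 476], dtype=int32))
t brass (array([519.4233, 226.5744]), array([  7,   9,  26,  27, 437], dtype=int32))
bolt top [ 0.7001 -0.3027  0.014 ]
bolt top [ 0.5508 -0.2863  0.014 ]
bolt top [ 0.6056 -0.2223  0.014 ]
bolt side [ 0.6981 -0.3033  0.014 ]
bolt side [ 0.6039 -0.2222  0.014 ]
bolt side [ 0.5492 -0.2866  0.014 ]
green (array([316.    , 270.5556]), array([12, 14,  9,  3,  9], dtype=int32)) (array([308.4667, 266.4667]), array([ 8, 13, 11,  6, 15], dtype=int32)) (array([0.5406, 0.0689, 0.0682]), np.float64(0.008704081891183994)) [0.5355 0.0669 0.08  ]
pink (array([300.5455, 303.4545]), array([13,  7,  7,  4, 11], dtype=int32)) (array([260.6055, 269.5872]), array([  5,   9,  12,  12, 109], dtype=int32)) (array([0.5291, 0.1496, 0.0767]), np.float64(0.0017791087107910393)) [0.5297 0.1495 0.08  ]
bar (array([246.7133, 403.0287]), array([  9,  17,  45,  22, 279], dtype=int32)) (array([154.3333, 272.6667]), array([14, 12,  2,  2,  3], dtype=int32)) (array([0.5149, 0.3295, 0.0778]), np.float64(0.01916196444595108)) [0.5209 0.3222 0.111 ]
[array([0.5201, 0.354 , 0.111 ]), array([0.5274, 0.3394, 0.111 ]), array([0.47  , 0.3213, 0.111 ]), array([0.464, 0.336, 0.111])]
[array([0.5212, 0.3236, 0.111 ]), array([0.522 , 0.3228, 0.111 ]), array([0.5204, 0.321 , 0.111 ]), array([0.5195, 0.3218, 0.111 ])]
```

Run:
```python
from h import *
s,t=load("side0"),load("top0")
np.set_printoptions(precision=4,suppress=True,linewidth=150)
H=lambda c:cv2.cvtColor(c["img"],cv2.COLOR_RGB2HSV)
print("hsv green",H(s)[270,318],H(s)[264,318],H(t)[262,308],"bar",H(s)[398,246],H(t)[284,152],"wht",H(t)[267,286],"lid",H(t)[270,200],"brass",H(t)[222,510],"wood",H(t)[300,420])
def bb(n,lo,hi,a,b):
    A=blob(s,lo,hi,a);B=blob(t,lo,hi,b)
    print(n,A[0],A[1],B[0],B[1],*tri(s,A[0],t,B[0]));return A,B
bb("green",(50,60,15),(95,255,255),(300,255,335,285),(295,250,322,275))
A,B=bb("bar",(0,60,5),(20,255,95),(218,378,276,416),(143,262,162,306))
for m,c,b in((A,s,(218,378)),(B,t,(143,262))):
    ys,xs=np.nonzero(m[2]);r=cv2.minAreaRect(np.c_[xs+b[0],ys+b[1]].astype(np.float32));print(np.array([plane(c,p,.111)[:2] for p in cv2.boxPoints(r)]).ravel())
bb("white",(0,0,120),(179,60,255),(300,280,318,300),(278,260,294,274))
# nut outline prediction
M=np.array([.5866,-.2618,.1759]);z=np.array([-.437,.372,.819]);u=np.cross(z,[0,0,1]);u/=np.linalg.norm(u);v=np.cross(z,u)
a=np.linspace(0,2*np.pi,60)
for n,c,b in(("s",s,(362,108,388,136)),("t",t,(500,205,540,245))):
    C=np.array([proj(c,M+h*z+.018*(np.cos(k)*u+np.sin(k)*v)) for k in a for h in(0,-.022)])
    X=blob(c,(14,120,60),(28,255,255),b);print(n,"pred",C.min(0),C.max(0),"seen",X[1][:2]+b[:2],X[1][:2]+b[:2]+X[1][2:4])
```

```text
hsv green [ 69 138 150] [ 69 140 148] [ 71 160 147] bar [ 13 148 110] [ 11 146 129] wht [ 26   7 245] lid [ 23  72 251] brass [ 20 152 116] wood [ 11 144 124]
green [317.6303 270.7725] [ 11   7  14  20 211] [307.4586 261.9398] [  6   6  13  13 133] [0.5437 0.0686 0.067 ] 0.0021815716810562958
bar [246.771  402.9548] [  6  14  45  22 310] [155.76 284.24] [11  5  5 34 75] [0.5034 0.3282 0.0835] 4.2085840598943725e-05
[0.5191 0.3552 0.5274 0.3395 0.4707 0.3201 0.4637 0.3361]
[0.5302 0.3247 0.5306 0.3209 0.4759 0.313  0.4756 0.3168]
white [309.3168 291.1429] [  4   2  12  18 161] [285.3492 266.4127] [  1   1  13  12 126] [0.5369 0.1082 0.0578] 0.0013148128280490354
s pred [366.6621 114.4672] [386.5852 135.2175] seen [368 114] [388 134]
t pred [507.7556 213.3601] [533.0987 239.4275] seen [507 214] [533 239]
```

Run:
```python
from h import *
s,t=load("side0"),load("top0")
np.set_printoptions(precision=4,suppress=True,linewidth=150)
B=blob(t,(0,0,0),(179,255,175),(143,262,162,306));ys,xs=np.nonzero(B[2]);r=cv2.minAreaRect(np.c_[xs+143,ys+262].astype(np.float32))
print("bar",B[:2],np.array([plane(t,p,.111)[:2] for p in cv2.boxPoints(r)]).ravel(),plane(t,B[0],.108))
A=blob(s,(0,0,0),(179,255,175),(218,378,276,418));print(A[:2],tri(s,A[0],t,B[0]))
print("green top",plane(t,(307.5,261.9),.08))
M=np.array([.5866,-.2618,.1759]);z=np.array([-.437,.372,.819]);u=np.cross(z,[0,0,1]);u/=np.linalg.norm(u);v=np.cross(z,u)
a=np.linspace(0,2*np.pi,60);sh=[]
for n,c,b in(("s",s,(362,105,396,142)),("t",t,(498,205,545,245))):
    C=np.array([proj(c,M+h*z+.018*(np.cos(k)*u+np.sin(k)*v)) for k in a for h in(0,-.022)])
    X=blob(c,(14,120,40),(28,255,255),b);lo=X[1][:2]+b[:2]-.5;hi=lo+X[1][2:4];print(n,"pred",C.min(0),C.max(0),"seen",lo,hi)
    sh.append(proj(c,M)+((lo+hi)-(C.min(0)+C.max(0)))/2)
print(sh,tri(s,sh[0],t,sh[1]))
for n,c in(("s",s),("t",t)):
    p=proj(c,M);print(n,p);x,y=p.astype(int)
    print(c["img"][y-9:y+10,x-9:x+10].mean(2).astype(int))
```

```text
bar (array([151.8089, 283.66  ]), array([  2,   4,  15,  36, 403], dtype=int32)) [0.5315 0.3393 0.5335 0.3208 0.4744 0.3115 0.4725 0.3298] [0.5028 0.3264 0.108 ]
(array([246.5013, 398.4307]), array([  5,   6,  47,  30, 750], dtype=int32)) (array([0.5024, 0.3289, 0.0994]), np.float64(0.0020202762528294337))
green top [0.5434 0.0686 0.08  ]
s pred [366.6621 114.4672] [386.5852 135.2175] seen [367.5 113.5] [387.5 133.5]
t pred [507.7556 213.3601] [533.0987 239.4275] seen [506.5 213.5] [532.5 238.5]
[array([379.1789, 121.224 ]), array([519.3852, 227.9214])] (array([ 0.5851, -0.2585,  0.1813]), np.float64(0.0024145925846258197))
s [378.3026 122.5664]
[[ 66  67  69  72  71  70  69  68  68  68  69  69  67  67  65  67  69  68  68]
 [ 67  70  72  70  70  67  67  73  68  81  70  73  61  63  67  68  69  68  71]
 [ 68  70  69  70  78 107 137 141 113 104 111 106 122  61  64  66  67  70  69]
 [ 70  70  69  70 106 137 104 111 106 105 107 107 111 106  91  63  68  71  70]
 [ 70  70  70 110 113 113 106 107 105 109 109 107 106 108 107 103  67  70  70]
 [ 70  73  90 117 106 105 107 104  76  74  78  89 1
[... 1879 characters left out ...]
63 159 138 177 203 194 165 119  89 117 147 143  96  95 117 121 121]
 [123 125 157 175 152 153 168 171 141 104 114 142 143 115  84 104 117 121 122]
 [121 122 143 167 163 151 149 141 115 104 123 138 118  85  97 116 116 120 126]
 [117 121 124 152 169 160 147 129 108  89  86  98  91  91 110 116 118 119 130]
 [119 121 124 130 150 157 143 132 114  99  86  90 106 114 114 118 119 123 136]
 [113 121 118 119 121 129 141 138 130 120 111 114 116 117 118 117 117 125 133]
 [ 95 114 118 118 119 121 122 122 123 123 119 117 120 117 119 119 126 123 101]
 [ 82  90 107 111 118 118 121 121 120 121 120 120 122 119 123 121 114 103  45]
 [ 55  64  83  95 105 111 115 114 120 120 118 115 113 108 121 112  66  62  45]]
```

Call:
{"fn": "apply_moves", "kwargs": {"deltas": [[100,2.1,-2.3,0,0,0,-0.06],[100,2.1,-2.3,0,0,0,-0.06],[100,2.1,-2.3,0,0,0,-0.06],[100,2.1,-2.3,0,0,0,-0.06],[100,2.1,-2.3,0,0,0,-0.06],[100,2.1,-2.3,0,0,0,-0.06],[100,2.1,-2.3,0,0,0,-0.06],[100,2.1,-2.3,0,0,0,-0.06],[100,2.1,-2.3,0,0,0,-0.06],[100,2.1,-2.3,0,0,0,-0.06]], "grip_force": 40}}

```text
time_s: 1.1
ee_pos: [0.3386, 0.3038, 0.2303]
eef_rot: [-3.141, 0.0, 2.304]
force: [0.3, 0.5, 0.3]
grip_width: 0.057
grip_force: 0.0
```

Call:
{"fn": "apply_moves", "kwargs": {"deltas": [[100,2.1,-2.3,0,0,0,-0.06],[100,2.1,-2.3,0,0,0,-0.06],[100,2.1,-2.3,0,0,0,-0.06],[100,2.1,-2.3,0,0,0,-0.06],[100,2.1,-2.3,0,0,0,-0.06],[100,2.1,-2.3,0,0,0,-0.06],[100,2.1,-2.3,0,0,0,-0.06],[100,2.1,-2.3,0,0,0,-0.06],[100,2.1,-2.3,0,0,0,-0.06],[100,0,0,0,0,0,0]]}}

```text
time_s: 2.1
ee_pos: [0.5283, 0.0956, 0.2297]
eef_rot: [-3.141, 0.0, 1.762]
force: [-0.5, 0.5, -0.3]
grip_width: 0.0575
grip_force: 0.0
```

Call:
{"fn": "apply_moves", "kwargs": {"deltas": [[100,1.5,-2.7,0,0,0,-0.026],[100,0,0,-3,0,0,0],[100,0,0,-3,0,0,0],[100,0,0,-3,0,0,0],[100,0,0,-2,0,0,0],[100,0,0,0,0,0,0]]}}

```text
time_s: 2.7
ee_pos: [0.5403, 0.0713, 0.1178]
eef_rot: [-3.137, -0.001, 1.742]
force: [0.0, 0.6, -0.0]
grip_width: 0.057
grip_force: 0.0
```

Run:
```python
from station import ctrl
import cv2,numpy as np
o=ctrl.get_obs();print(o["ee_pos"],o["eef_rot"])
s=ctrl.camera("side")["img"][200:360,220:400,::-1];t=ctrl.camera("top")["img"][180:340,220:400,::-1]
cv2.imwrite("pics/pre.png",np.hstack([cv2.resize(x,(400,356),interpolation=cv2.INTER_CUBIC) for x in(s,t)]))
```

```text
[0.54028506 0.07130017 0.11782979] [-3.13653135e+00 -5.97562898e-04  1.74178199e+00]
```

View pics/pre.png

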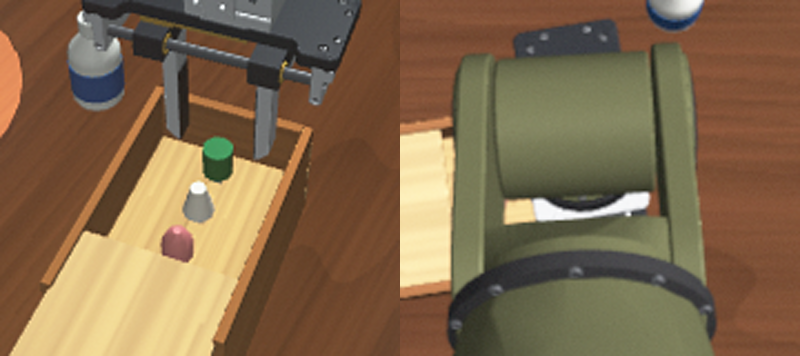

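The side view shows the fingers straddling the green head across the box. The bottle stands clear, and the remaining xy error is 3 mm. Next I correct that, descend and grip.

Call:
{"fn": "apply_moves", "kwargs": {"deltas": [[100,0.3,-0.27,0,0,0,0],[100,0,0,-1.3,0,0,0],[100,0,0,-1.3,0,0,0],[100,0,0,-1.3,0,0,0],[100,0,0,0,0,0,0]]}}

```text
time_s: 3.3
ee_pos: [0.5438, 0.0681, 0.079]
eef_rot: [-3.138, -0.0, 1.741]
force: [0.2, -0.4, -0.2]
grip_width: 0.0568
grip_force: 0.0
```

Call:
{"fn": "apply_moves", "kwargs": {"deltas": [[255,0,0,0,0,0,0],[255,0,0,0,0,0,0],[255,0,0,0,0,0,0],[255,0,0,0,0,0,0],[255,0,0,0,0,0,0],[255,0,0,0,0,0,0]]}}

```text
time_s: 3.9
ee_pos: [0.5451, 0.0682, 0.0816]
eef_rot: [3.141, 0.0, 1.741]
force: [0.3, -0.6, 1.6]
grip_width: 0.0235
grip_force: 39.9
```

Call:
{"fn": "apply_moves", "kwargs": {"deltas": [[255,0,0,2,0,0,0],[255,0,0,3,0,0,0],[255,0,0,3,0,0,0],[255,0,0,3,0,0,0],[255,0,0,3,0,0,0],[255,0,0,3,0,0,0],[255,0,0,2,0,0,0],[255,0,0,0,0,0,0]]}}

```text
time_s: 4.7
ee_pos: [0.5456, 0.0682, 0.2741]
eef_rot: [3.137, 0.001, 1.741]
force: [0.2, 0.3, 0.1]
grip_width: 0.0233
grip_force: 39.9
```

```bash
cat > plan.py <<'E'
import numpy as np
from scipy.spatial.transform import Rotation as R
zc=np.array([-.437,.372,.819]);zc/=np.linalg.norm(zc);M=np.array([.585,-.259,.180])
def go(o,pos,Rt):
    Rc=R.from_euler("xyz",o["eef_rot"]);return (pos-o["ee_pos"])*100,(Rt*Rc.inv()).as_rotvec()
def near(o,phi=0):
    "tool z=-zc, minimal rotation from the tool now, plus phi about tool z"
    Rc=R.from_euler("xyz",o["eef_rot"]);a=Rc.as_matrix()[:,2];b=-zc
    c=np.cross(a,b);n=np.linalg.norm(c);w=c/n*np.arctan2(n,a@b) if n>1e-9 else c
    return R.from_rotvec(-zc*phi)*R.from_rotvec(w)*Rc
E
python3 - <<'E'
from station import ctrl
from plan import *;from h import *
np.set_printoptions(precision=4,suppress=True)
o=ctrl.get_obs();print(o["ee_pos"],o["qpos"],o["grip_width"])
s=ctrl.camera("side");t=ctrl.camera("top")
x,y=proj(s,o["ee_pos"]).astype(int);print(x,y)
im=s["img"][max(0,y-60):y+100,max(0,x-80):x+80,::-1];cv2.imwrite("pics/held.png",cv2.resize(im,None,fx=3,fy=3,interpolation=cv2.INTER_CUBIC))
# stone head centre relative to TCP: ~ 13mm ahead ; tip = head+59
off=.006+.0086+.059
for clear in(.02,):
    print(go(o,M+zc*(clear+off),near(o)))
E
```

```text
[0.5456 0.0682 0.2741] [ 0.0578  0.2672  1.4611 -0.      1.4087 -0.1122] 0.023280738325980245
316 174
(array([ -0.1546, -29.2427,  -1.7451]), array([-0.3961, -0.4611, -0.0019]))
```

View pics/held.png

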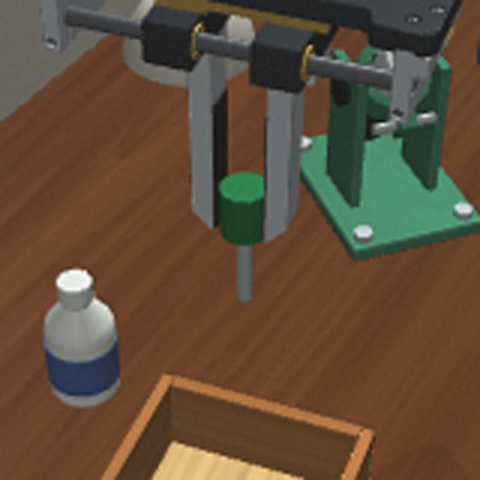

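The stone is held upright, with its shank end near full-image pixel (317,214). Next I move to a pose on the axis about 60 mm out.

Call:
{"fn": "apply_moves", "kwargs": {"deltas": [[255,-0.13,-1.85,0.1,-0.0264,-0.0307,0],[255,-0.13,-1.85,0.1,-0.0264,-0.0307,0],[255,-0.13,-1.85,0.1,-0.0264,-0.0307,0],[255,-0.13,-1.85,0.1,-0.0264,-0.0307,0],[255,-0.13,-1.85,0.1,-0.0264,-0.0307,0],[255,-0.13,-1.85,0.1,-0.0264,-0.0307,0],[255,-0.13,-1.85,0.1,-0.0264,-0.0307,0],[255,-0.13,-1.85,0.1,-0.0264,-0.0307,0]]}}

```text
time_s: 5.6
ee_pos: [0.534, -0.0804, 0.2777]
eef_rot: [2.932, 0.248, 1.715]
force: [0.4, -0.0, -0.1]
grip_width: 0.0238
grip_force: 39.9
```

Call:
{"fn": "apply_moves", "kwargs": {"deltas": [[255,-0.13,-1.85,0.1,-0.0264,-0.0307,0],[255,-0.13,-1.85,0.1,-0.0264,-0.0307,0],[255,-0.13,-1.85,0.1,-0.0264,-0.0307,0],[255,-0.13,-1.85,0.1,-0.0264,-0.0307,0],[255,-0.13,-1.85,0.1,-0.0264,-0.0307,0],[255,-0.13,-1.85,0.1,-0.0264,-0.0307,0],[255,-0.13,-1.85,0.1,-0.0264,-0.0307,0],[255,0,0,0,0,0,0],[255,0,0,0,0,0,0]]}}

```text
time_s: 6.5
ee_pos: [0.5251, -0.209, 0.2853]
eef_rot: [2.727, 0.454, 1.643]
force: [0.4, -1.0, -0.4]
grip_width: 0.0235
grip_force: 39.9
```

Run:
```python
from station import ctrl
from plan import *;from h import *
np.set_printoptions(precision=4,suppress=True)
s0=load("side0")
for z in(.18,.19,.2,.21): print(z,proj(s0,(.5456,.0682,z)))
o=ctrl.get_obs();print(o["ee_pos"],o["qpos"],o["grip_width"])
print(go(o,M+zc*(.02+.0736),near(o)))
Z=R.from_euler("xyz",o["eef_rot"]).as_matrix()[:,2];print("tool z",Z,-zc)
ims=[]
for n in("side","top"):
    c=ctrl.camera(n);np.savez(n+"1.npz",**c);x,y=((proj(c,M)+proj(c,o["ee_pos"]))/2).astype(int);print(n,x-40,y-45)
    ims.append(cv2.resize(c["img"][y-45:y+45,x-40:x+40,::-1],(400,450),interpolation=cv2.INTER_CUBIC))
    print(n,"axis px",proj(c,M),proj(c,M+zc*.06),"exp tip",proj(c,o["ee_pos"]+Z*.0736))
cv2.imwrite("pics/pre_ins.png",np.hstack(ims))
```

```text
0.18 [316.3895 222.672 ]
0.19 [316.4102 217.9494]
0.2 [316.4313 213.1294]
0.21 [316.4529 208.2089]
[ 0.5251 -0.209   0.2853] [-0.3581  0.0313  1.8073 -0.2928  0.7494 -0.3692] 0.02347384991536222
(array([ 1.9001, -1.5171, -2.8603]), array([-0.0021, -0.0068,  0.002 ]))
tool z [ 0.4307 -0.3711 -0.8227] [ 0.437 -0.372 -0.819]
side 351 60
side axis px [378.6623 121.6098] [389.0433 107.6214] exp tip [389.6536 110.0618]
top 478 199
top axis px [519.6564 228.862 ] [519.3476 240.8703] exp tip [517.9047 242.7069]
```

View pics/pre_ins.png

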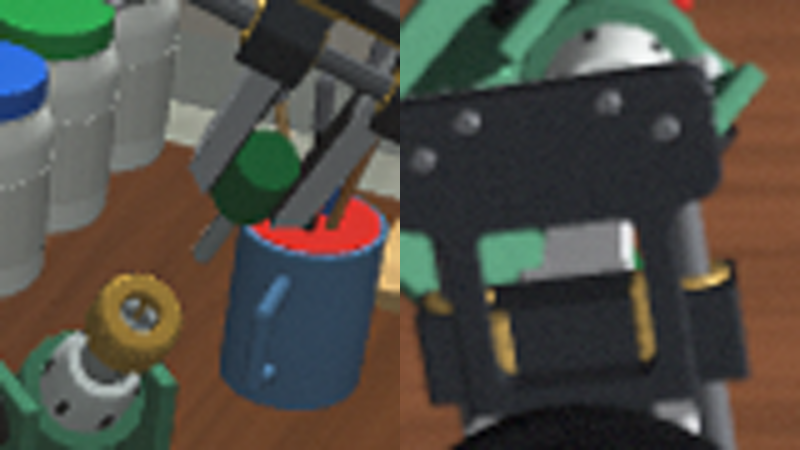

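The side view shows the shank end at about (392,111), against a spindle-axis line passing near (388,109). The top view is blocked by the gripper. Before correcting, I check whether the stone is off the tool axis.

Run:
```python
from plan import *;from h import *
from station import ctrl
np.set_printoptions(precision=4,suppress=True)
o=ctrl.get_obs();c=load("side1");P=o["ee_pos"];Z=R.from_euler("xyz",o["eef_rot"]).as_matrix()[:,2]
b=blob(c,(50,80,15),(95,255,255),(385,75,420,110));print("head seen",b[0],b[1])
for d in(.002,.0146,.017,.028,.0736,.076):print(d,proj(c,P+Z*d))
hsv=cv2.cvtColor(c["img"],cv2.COLOR_RGB2HSV)
print(hsv[100:116,386:402,1])
```

```text
head seen [402.0367  95.0138] [  9  11  17  19 218]
0.002 [403.5864  90.4462]
0.0146 [400.9108  94.0855]
0.017 [400.4103  94.7663]
0.028 [398.1523  97.8374]
0.0736 [389.3837 109.7643]
0.076 [388.9468 110.3584]
[[150 145 147 150 142 145 148 145 147 130 115 120 120 122 120 125]
 [150 148 146 145 147 143 151 150  89 137 125 115 123 120 115 125]
 [146 146 149 143 146 150 149 147 119 150 125 118 123 108 118 115]
 [151 144 143 145 148 151 151 148  12  17 107 135 125 133 120 146]
 [155 142 145 149 149 154 150  50  20  13  17  77 106 122 155 136]
 [142 143 143 148 153 138  66  17  13  16   7  51 112 124 101 124]
 [149 143 148 149 140  96   0  19  13  13   7 122 110 122 131  97]
 [147 146 152 152 144  43  13  13  13  14  88 149  65 110 111 130]
 [148 147 148 146  78  17  16  10  14  46 155 146  19 103 101 112]
 [146 147 143 100  17  16  13  23   4 148 161 148  40 106 103 104]
 [142 144 146 103  26  16  16  10 118 157 150 143 107 112 105 106]
 [146 146 151 133  31  19  17  87 149 153 155 146 123 105 101 110]
 [148 150 151 145 103  72  85 146 153 154 147 110 116 109 109 110]
 [147 144 148 154 157 148 145 149 150 155 153 113 120 105 108 103]
 [147 151 148 149 154 150 148 146 150 152 150  59 106 103  99 107]
 [148 147 153 152 145 149 150 154 149 156 147  31 106 103 106 110]]
```

Call:
{"fn": "apply_moves", "kwargs": {"deltas": [[255,0.52,-0.4,-0.7,-0.002,-0.007,0.002],[255,0.4,-0.3,-0.6,0,0,0],[255,0.4,-0.3,-0.6,0,0,0],[255,0.4,-0.3,-0.6,0,0,0],[255,0.4,-0.3,-0.5,0,0,0],[255,0,0,0,0,0,0],[255,0,0,0,0,0,0]]}}

```text
time_s: 7.3
ee_pos: [0.5467, -0.2254, 0.2564]
eef_rot: [2.717, 0.458, 1.641]
force: [-0.6, -0.0, -0.1]
grip_width: 0.0237
grip_force: 39.9
```

Run:
```python
from plan import *;from h import *
from station import ctrl
np.set_printoptions(precision=4,suppress=True,linewidth=200)
o=ctrl.get_obs();P=o["ee_pos"];Z=R.from_euler("xyz",o["eef_rot"]).as_matrix()[:,2];print(P,Z,-zc,"d",(P-M)@zc-.076)
c=ctrl.camera("side");b=blob(c,(50,80,15),(95,255,255),(375,80,420,118));print("head seen",b[0],b[1])
print("axis",[proj(c,M+zc*d)+[.35,-.2] for d in(0,.01,.02,.05,.077)])
print("tool+bias",[proj(c,P+Z*d)+[1.5,1.1] for d in(.0146,.076)])
x0,y0=365,100
cv2.imwrite("pics/ins2.png",cv2.resize(c["img"][y0-25:y0+45,x0-10:x0+70,::-1],(800,700),interpolation=cv2.INTER_CUBIC)[:600])
```

```text
[ 0.5467 -0.2254  0.2564] [ 0.439  -0.3728 -0.8175] [ 0.437 -0.372 -0.819] d 0.01579268179555436
head seen [392.3929 102.9898] [  9  14  17  18 196]
axis [array([379.0123, 121.4098]), array([380.6508, 119.2019]), array([382.3244, 116.9467]), array([387.5674, 109.8818]), array([392.5929, 103.11  ])]
tool+bias [array([393.0574, 103.4099]), array([382.0508, 118.2448])]
```

View pics/ins2.png

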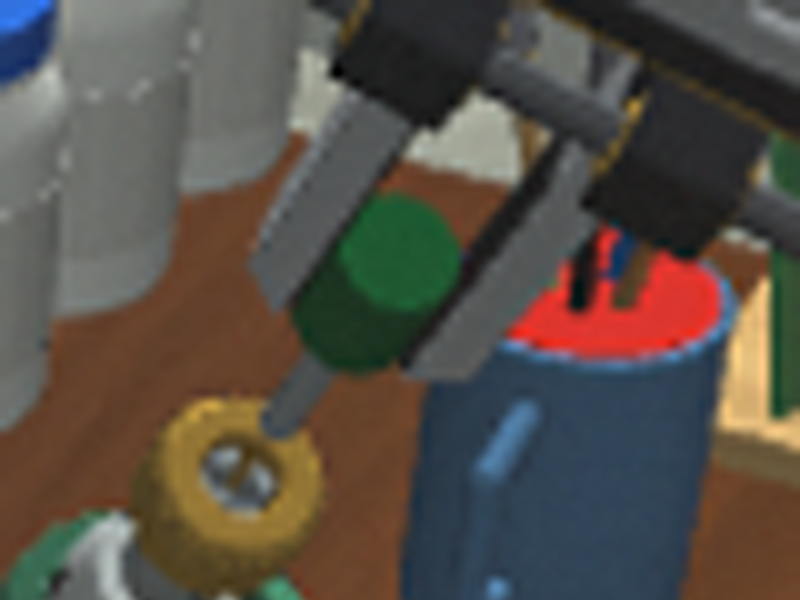

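The side view shows the shank end at (382.5,117.8), pointing at the hole's centre (379.2,122). The shank is in line, so I start inserting along the axis and watch the force.

Call:
{"fn": "apply_moves", "kwargs": {"deltas": [[255,0.26,-0.22,-0.49,0,0,0],[255,0.26,-0.22,-0.49,0,0,0],[255,0.26,-0.22,-0.49,0,0,0],[255,0.26,-0.22,-0.49,0,0,0],[255,0,0,0,0,0,0]]}}

```text
time_s: 7.85
ee_pos: [0.557, -0.2343, 0.2357]
eef_rot: [2.719, 0.457, 1.642]
force: [0.4, 0.1, -0.3]
grip_width: 0.0233
grip_force: 39.9
```

Call:
{"fn": "apply_moves", "kwargs": {"deltas": [[255,0.17,-0.15,-0.33,0,0,0],[255,0.17,-0.15,-0.33,0,0,0],[255,0,0,0,0,0,0]]}}

```text
time_s: 8.15
ee_pos: [0.5605, -0.2372, 0.2297]
eef_rot: [2.718, 0.458, 1.642]
force: [-0.3, 0.1, -0.1]
grip_width: 0.0234
grip_force: 39.9
```

Call:
{"fn": "apply_moves", "kwargs": {"deltas": [[255,0.17,-0.15,-0.33,0,0,0],[255,0.17,-0.15,-0.33,0,0,0],[255,0.17,-0.15,-0.33,0,0,0],[255,0,0,0,0,0,0]]}}

```text
time_s: 8.55
ee_pos: [0.5656, -0.2417, 0.2197]
eef_rot: [2.718, 0.458, 1.642]
force: [-0.2, -0.2, -0.9]
grip_width: 0.0234
grip_force: 39.9
```

Call:
{"fn": "apply_moves", "kwargs": {"deltas": [[255,0.13,-0.11,-0.25,0,0,0],[255,0.13,-0.11,-0.25,0,0,0],[255,0,0,0,0,0,0]]}}

```text
time_s: 8.85
ee_pos: [0.5682, -0.2439, 0.2149]
eef_rot: [2.718, 0.458, 1.642]
force: [-0.4, 0.3, -0.3]
grip_width: 0.0236
grip_force: 39.9
```

Call:
{"fn": "apply_moves", "kwargs": {"deltas": [[255,0.09,-0.075,-0.165,0,0,0],[255,0.09,-0.075,-0.165,0,0,0],[255,0,0,0,0,0,0]]}}

```text
time_s: 9.15
ee_pos: [0.57, -0.2454, 0.2118]
eef_rot: [2.717, 0.458, 1.642]
force: [0.2, -0.5, -0.8]
grip_width: 0.0233
grip_force: 39.9
```

Call:
{"fn": "apply_moves", "kwargs": {"deltas": [[255,0.045,-0.04,-0.08,0,0,0],[255,0.045,-0.04,-0.08,0,0,0],[255,0,0,0,0,0,0]]}}

```text
time_s: 9.45
ee_pos: [0.5708, -0.2461, 0.2103]
eef_rot: [2.717, 0.458, 1.642]
force: [0.8, -0.2, -0.5]
grip_width: 0.0237
grip_force: 39.9
```

Call:
{"fn": "apply_moves", "kwargs": {"deltas": [[255,0.045,-0.04,-0.08,0,0,0],[255,0.045,-0.04,-0.08,0,0,0],[255,0,0,0,0,0,0]]}}

```text
time_s: 9.75
ee_pos: [0.5718, -0.2469, 0.2087]
eef_rot: [2.717, 0.458, 1.642]
force: [0.5, 0.3, -0.0]
grip_width: 0.0236
grip_force: 39.9
```

Call:
{"fn": "apply_moves", "kwargs": {"deltas": [[255,0.045,-0.04,-0.08,0,0,0],[255,0.045,-0.04,-0.08,0,0,0],[255,0,0,0,0,0,0]]}}

```text
time_s: 10.05
ee_pos: [0.5726, -0.2476, 0.2078]
eef_rot: [2.717, 0.458, 1.641]
force: [-7.0, 5.1, 7.5]
grip_width: 0.0236
grip_force: 40.0
```

Contact comes at about 11 N along the axis, so the shank is on the bore's floor. Next I release and check.

Call:
{"fn": "apply_moves", "kwargs": {"deltas": [[255,0,0,0,0,0,0],[255,0,0,0,0,0,0],[100,0,0,0,0,0,0],[100,0,0,0,0,0,0],[100,0,0,0,0,0,0],[100,0,0,0,0,0,0],[100,0,0,0,0,0,0],[100,0,0,0,0,0,0]]}}

```text
time_s: 10.85
ee_pos: [0.5727, -0.2477, 0.2072]
eef_rot: [2.717, 0.458, 1.642]
force: [-0.8, 0.3, 0.8]
grip_width: 0.057
grip_force: 0.0
```

Run:
```python
from plan import *;from h import *
from station import ctrl
np.set_printoptions(precision=4,suppress=True,linewidth=200)
o=ctrl.get_obs();P=o["ee_pos"];Z=R.from_euler("xyz",o["eef_rot"]).as_matrix()[:,2];print(P,o["qpos"],"dTCP",(P-M)@zc,"lat",P-M-((P-M)@zc)*zc)
c=ctrl.camera("side");b=blob(c,(50,80,15),(95,255,255),(365,90,410,125));print("head seen",b[0],b[1])
print("axis",[proj(c,M+zc*d)+[.35,-.2] for d in(0,.006,.019,.032)])
cv2.imwrite("pics/ins3.png",cv2.resize(c["img"][75:145,345:425,::-1],(640,560),interpolation=cv2.INTER_CUBIC))
```

```text
[ 0.5727 -0.2477  0.2072] [-0.3988  0.2385  1.7666 -0.327   0.569  -0.3447] dTCP 0.03186894082228356 lat [ 0.0016 -0.0006  0.0011]
head seen [381.9404 118.1987] [ 10  21  15  14 151]
axis [array([379.0123, 121.4098]), array([379.9913, 120.0906]), array([382.1555, 117.1744]), array([384.3807, 114.1759])]
```

View pics/ins3.png

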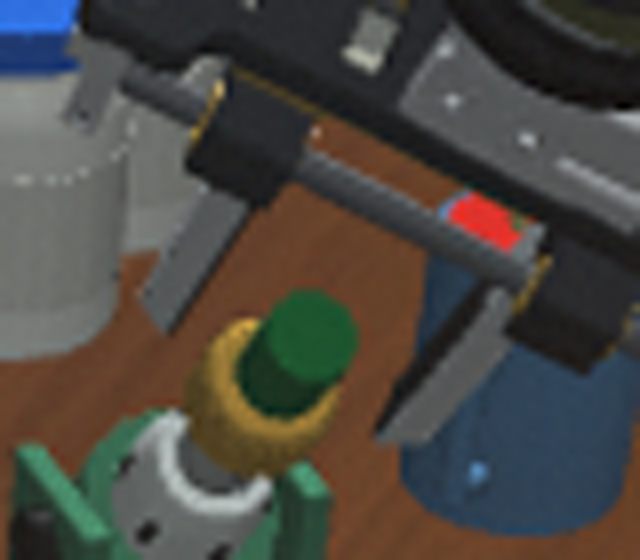

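The stone is seated in the collet: in the crop the head is just above the nut, on its axis, and the fingers are clear. Next I check the uprights against the finger depth and plan the nut grip.

Run:
```python
from plan import *;from h import *
from station import ctrl
np.set_printoptions(precision=4,suppress=True,linewidth=200)
s,t=load("side0"),load("top0")
for a in((347,131),(358,142),(383,134),(386,136)):
    for b in((517,188),(500,208),(548,212),(534,236)):
        p,g=tri(s,a,t,b)
        if g<.006: d=(p-M)@zc;print(a,b,p,g,"axial",d,"rad",np.linalg.norm(p-M-d*zc))
o=ctrl.get_obs();Y=R.from_euler("xyz",o["eef_rot"]).as_matrix()[:,1];print("tool y",Y)
u=np.array([-.65,-.76,0]);v=np.cross(zc,u);print("angle of tool y about zc from upright dir",np.arctan2(Y@v,Y@u))
print(-zc*.9, go(o,M-zc*.005,near(o,-.9)),go(o,M-zc*.005,near(o,0)))
```

```text
(347, 131) (517, 188) [ 0.6663 -0.2841  0.1197] 0.0011073667899181414 axial -0.09427998517331473 rad 0.04463073434885247
(358, 142) (500, 208) [ 0.6283 -0.2545  0.1204] 0.00566591112119956 axial -0.06606290476057215 rad 0.03293594353387589
(383, 134) (534, 236) [ 0.5855 -0.3036  0.1264] 0.005588312918074117 axial -0.06065231599413668 rad 0.03431950885915155
(386, 136) (534, 236) [ 0.5831 -0.3075  0.1204] 0.001495493318125771 axial -0.06603004362971533 rad 0.03934201508769617
tool y [0.8962 0.246  0.3692]
angle of tool y about zc from upright dir 2.4487395644010417
[ 0.3933 -0.3348 -0.7371] (array([ 1.4537, -1.3132, -3.1291]), array([-0.393 ,  0.3375,  0.736 ])) (array([ 1.4537, -1.3132, -3.1291]), array([ 0.0013,  0.0024, -0.0004]))
```

Call:
{"fn": "apply_moves", "kwargs": {"deltas": [[100,0,0,0,-0.057,0.0485,0.1065],[100,0,0,0,-0.057,0.0485,0.1065],[100,0,0,0,-0.057,0.0485,0.1065],[100,0,0,0,-0.057,0.0485,0.1065],[100,0,0,0,-0.057,0.0485,0.1065],[100,0,0,0,-0.057,0.0485,0.1065],[100,0,0,0,-0.057,0.0485,0.1065],[100,0,0,0,0,0,0],[100,0,0,0,0,0,0]], "grip_force": 50}}

```text
time_s: 11.8
ee_pos: [0.5727, -0.2477, 0.2072]
eef_rot: [-2.996, 0.597, 2.694]
force: [0.8, -0.5, -0.5]
grip_width: 0.0571
grip_force: 0.0
```

Call:
{"fn": "apply_moves", "kwargs": {"deltas": [[100,0.32,-0.27,-0.6,0,0,0],[100,0.32,-0.27,-0.6,0,0,0],[100,0.32,-0.27,-0.6,0,0,0],[100,0.32,-0.27,-0.6,0,0,0],[100,0.32,-0.27,-0.6,0,0,0],[100,0,0,0,0,0,0],[100,0,0,0,0,0,0]]}}

```text
time_s: 12.5
ee_pos: [0.5887, -0.2612, 0.1771]
eef_rot: [-2.993, 0.597, 2.699]
force: [-0.6, -0.1, -0.2]
grip_width: 0.0573
grip_force: 0.0
```

Run:
```python
from plan import *
from station import ctrl
np.set_printoptions(precision=4,suppress=True)
o=ctrl.get_obs();P=o["ee_pos"];d=(P-M)@zc;print(P,o["qpos"],d,P-M-d*zc,o["force"],go(o,P,near(o)))
```

```text
[ 0.5887 -0.2612  0.1771] [-0.4115  0.3182  1.7409 -0.3416  0.515  -1.2445] -0.004848394229933478 [ 0.0016 -0.0004  0.001 ] [-0.5879 -0.1443 -0.182 ] (array([0., 0., 0.]), array([-0.0001,  0.0019, -0.0009]))
```

Now I close on the nut.

Call:
{"fn": "apply_moves", "kwargs": {"deltas": [[255,0,0,0,0,0,0],[255,0,0,0,0,0,0],[255,0,0,0,0,0,0],[255,0,0,0,0,0,0],[255,0,0,0,0,0,0]]}}

```text
time_s: 13.0
ee_pos: [0.589, -0.2607, 0.1774]
eef_rot: [-2.994, 0.598, 2.699]
force: [3.6, 4.6, -0.5]
grip_width: 0.0331
grip_force: 50.0
```

Call:
{"fn": "apply_moves", "kwargs": {"deltas": [[255,0,0,0,0.035,-0.03,-0.0655],[255,0,0,0,0.035,-0.03,-0.0655],[255,0,0,0,0.035,-0.03,-0.0655],[255,0,0,0,0.035,-0.03,-0.0655],[255,0,0,0,0.035,-0.03,-0.0655],[255,0,0,0,0.035,-0.03,-0.0655]]}}

```text
time_s: 13.6
ee_pos: [0.5885, -0.2613, 0.1774]
eef_rot: [2.956, 0.589, 2.113]
force: [-3.1, 0.1, 2.4]
grip_width: 0.0333
grip_force: 50.0
```

Run:
```python
from plan import *
from station import ctrl
np.set_printoptions(precision=4,suppress=True)
o=ctrl.get_obs();P=o["ee_pos"];d=(P-M)@zc;print(P,o["qpos"],d,P-M-d*zc,o["force"],o["moment"],o["moment"]@-zc,go(o,P,near(o)))
```

```text
[ 0.5885 -0.2613  0.1774] [-0.4114  0.3171  1.7423 -0.345   0.5135 -0.7579] -0.004504158907105471 [ 0.0015 -0.0006  0.0011] [-3.1321  0.1306  2.4379] [-0.0343  0.5176 -0.0802] -0.14187533479365153 (array([0., 0., 0.]), array([ 0.0016,  0.003 , -0.0005]))
```

The reaction moment of about -0.14 N m shows the nut turning with the grip. I keep going.

Call:
{"fn": "apply_moves", "kwargs": {"deltas": [[255,0,0,0,0.035,-0.03,-0.0655],[255,0,0,0,0.035,-0.03,-0.0655],[255,0,0,0,0.035,-0.03,-0.0655],[255,0,0,0,0.035,-0.03,-0.0655],[255,0,0,0,0.035,-0.03,-0.0655],[255,0,0,0,0.035,-0.03,-0.0655],[255,0,0,0,0.035,-0.03,-0.0655]]}}

```text
time_s: 14.3
ee_pos: [0.5876, -0.2617, 0.177]
eef_rot: [2.663, 0.402, 1.509]
force: [-12.1, -0.5, 4.6]
grip_width: 0.0332
grip_force: 50.0
```

Run:
```python
from plan import *
from station import ctrl
o=ctrl.get_obs();print(o["qpos"][5],o["force"],o["moment"]@-zc,(o["ee_pos"]-M)@zc)
```

```text
-0.19223602143972657 [-12.12188813  -0.47619853   4.61169563] -0.2920360143043914 -0.004561377926724143
```

Call:
{"fn": "apply_moves", "kwargs": {"deltas": [[255,0,0,0,0.022,-0.0185,-0.041],[255,0,0,0,0.022,-0.0185,-0.041],[255,0,0,0,0.022,-0.0185,-0.041],[255,0,0,0,0.022,-0.0185,-0.041]]}}

```text
time_s: 14.7
ee_pos: [0.5873, -0.2616, 0.1768]
eef_rot: [2.601, 0.305, 1.323]
force: [-13.2, -0.5, 4.5]
grip_width: 0.0334
grip_force: 50.0
```

Run:
```python
from plan import *
from station import ctrl
o=ctrl.get_obs();print(o["qpos"][5],o["force"],o["moment"]@-zc,(o["ee_pos"]-M)@zc)
```

```text
0.007597914650914243 [-13.15627905  -0.48292293   4.50121878] -0.1998683160428885 -0.0045886070508069
```

Call:
{"fn": "apply_moves", "kwargs": {"deltas": [[255,0,0,0,0.022,-0.0185,-0.041],[255,0,0,0,0.022,-0.0185,-0.041],[255,0,0,0,0.022,-0.0185,-0.041],[255,0,0,0,0,0,0]]}}

```text
time_s: 15.1
ee_pos: [0.587, -0.2622, 0.1768]
eef_rot: [2.568, 0.226, 1.191]
force: [-15.2, -4.3, 4.9]
grip_width: 0.0331
grip_force: 50.0
```

Run:
```python
from plan import *
from station import ctrl
o=ctrl.get_obs();print(o["qpos"][5],o["force"],o["moment"]@-zc,(o["ee_pos"]-M)@zc)
```

```text
0.15795491889030483 [-15.24118587  -4.3229445    4.87476605] -0.10626160652547266 -0.004640559275225953
```

Call:
{"fn": "apply_moves", "kwargs": {"deltas": [[255,0,0,0,0.022,-0.0185,-0.041],[255,0,0,0,0.022,-0.0185,-0.041],[255,0,0,0,0,0,0]]}}

```text
time_s: 15.4
ee_pos: [0.5871, -0.2615, 0.1765]
eef_rot: [2.552, 0.17, 1.106]
force: [-13.7, 1.2, 4.6]
grip_width: 0.0328
grip_force: 50.0
```

Run:
```python
from plan import *
from station import ctrl
o=ctrl.get_obs();print(o["qpos"][5],o["force"],o["moment"]@-zc,(o["ee_pos"]-M)@zc)
```

```text
0.2578039172335867 [-13.72197187   1.21395139   4.55636386] -0.3537652749586223 -0.00469758619040363
```

Call:
{"fn": "apply_moves", "kwargs": {"deltas": [[255,0,0,0,0.022,-0.0185,-0.041],[255,0,0,0,0.022,-0.0185,-0.041],[255,0,0,0,0,0,0]]}}

```text
time_s: 15.7
ee_pos: [0.5872, -0.2611, 0.1763]
eef_rot: [2.541, 0.114, 1.023]
force: [-12.9, 3.7, 2.6]
grip_width: 0.0324
grip_force: 50.0
```

Run:
```python
from plan import *
from station import ctrl
o=ctrl.get_obs();print(o["qpos"][5],o["force"],o["moment"]@-zc,o["moment"],o["tau"][5],(o["ee_pos"]-M)@zc)
```

```text
0.35797953123371595 [-12.89696426   3.70525105   2.58962572] -0.16634624690630512 [ 0.50752736  2.01370443 -0.44072389] 0.8931340277194977 -0.004762280704163076
```

Call:
{"fn": "apply_moves", "kwargs": {"deltas": [[255,0,0,0,0.022,-0.0185,-0.041],[255,0,0,0,0.022,-0.0185,-0.041],[255,0,0,0,0,0,0]]}}

```text
time_s: 16.0
ee_pos: [0.5873, -0.2609, 0.1763]
eef_rot: [2.534, 0.057, 0.94]
force: [-12.2, 4.7, 1.8]
grip_width: 0.0319
grip_force: 50.0
```

Run:
```python
from plan import *
from station import ctrl
o=ctrl.get_obs();print(o["qpos"][5],o["force"],o["moment"]@-zc,o["moment"],o["tau"][5],(o["ee_pos"]-M)@zc)
```

```text
0.45759662514874166 [-12.21678484   4.74581505   1.7571646 ] -0.3551684982699534 [ 0.58218017  1.99854125 -0.16343818] 1.161862537264824 -0.0047749695159934385
```

Joint 6's torque has risen to 1.16 N m after 1.7 rad of turning, so the nut is at its stop. I release and retract along the axis.

Call:
{"fn": "apply_moves", "kwargs": {"deltas": [[100,0,0,0,0,0,0],[100,0,0,0,0,0,0],[100,0,0,0,0,0,0],[100,0,0,0,0,0,0],[100,0,0,0,0,0,0]]}}

```text
time_s: 16.5
ee_pos: [0.5887, -0.2612, 0.1773]
eef_rot: [2.53, 0.056, 0.942]
force: [0.1, -0.1, 0.4]
grip_width: 0.0571
grip_force: 0.0
```

Call:
{"fn": "apply_moves", "kwargs": {"deltas": [[100,-0.7,0.6,1.3,0,0,0],[100,-0.9,0.75,1.65,0,0,0],[100,-0.9,0.75,1.65,0,0,0],[100,-0.9,0.75,1.65,0,0,0],[100,-0.9,0.75,1.65,0,0,0],[100,-0.9,0.75,1.65,0,0,0],[100,0,0,0,0,0,0]]}}

```text
time_s: 17.2
ee_pos: [0.5368, -0.2174, 0.2752]
eef_rot: [2.527, 0.055, 0.942]
force: [-0.2, 0.1, -1.1]
grip_width: 0.0573
grip_force: 0.0
```

Run:
```python
from plan import *;from h import *
from station import ctrl
np.set_printoptions(precision=4,suppress=True,linewidth=200)
o=ctrl.get_obs();print(o["ee_pos"],o["qpos"],o["grip_width"])
c=ctrl.camera("side");b=blob(c,(50,80,15),(95,255,255),(365,90,410,125));print("head seen",b[0],b[1])
# lid-push pose: tool down, y along box y (-.165,.986) => yaw
for yaw in(np.pi/2+.165,): 
    Rt=R.from_euler("xyz",[np.pi,0,yaw]); print(go(o,np.array([.487,.42,.20]),Rt))
cv2.imwrite("pics/ins4.png",cv2.resize(c["img"][65:155,335:435,::-1],(600,540),interpolation=cv2.INTER_CUBIC))
```

```text
[ 0.5368 -0.2174  0.2752] [-0.3661  0.0676  1.7972 -0.3007  0.7101  0.4165] 0.05731473634360396
head seen [382.0759 117.5759] [ 10  20  15  15 158]
(array([-4.9801, 63.7376, -7.5243]), array([0.198 , 0.6004, 0.7505]))
```

View pics/ins4.png

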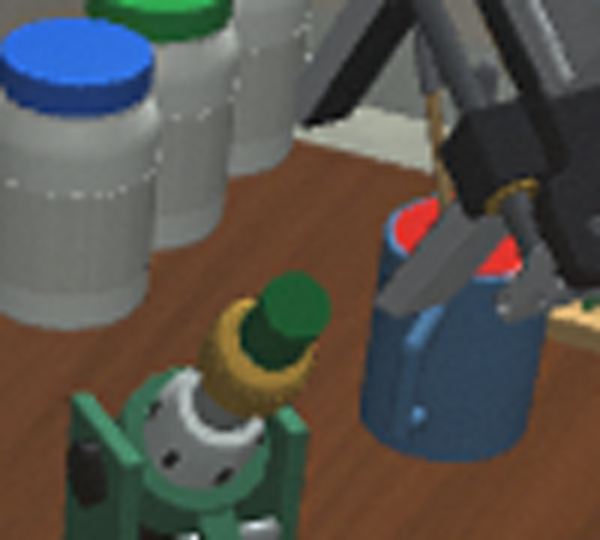

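The side view shows the stone home, with its head at (382,117.6) on the axis and the fingers clear. Next, the lid.

Call:
{"fn": "apply_moves", "kwargs": {"deltas": [[200,-0.2,2.95,0,0.0099,0.03,0.0375],[200,-0.2,2.95,0,0.0099,0.03,0.0375],[200,-0.2,2.95,0,0.0099,0.03,0.0375],[200,-0.2,2.95,0,0.0099,0.03,0.0375],[200,-0.2,2.95,0,0.0099,0.03,0.0375],[200,-0.2,2.95,0,0.0099,0.03,0.0375],[200,-0.2,2.95,0,0.0099,0.03,0.0375],[200,-0.2,2.95,0,0.0099,0.03,0.0375],[200,-0.2,2.95,0,0.0099,0.03,0.0375],[200,-0.2,2.95,0,0.0099,0.03,0.0375]]}}

```text
time_s: 18.25
ee_pos: [0.5168, 0.0783, 0.2714]
eef_rot: [2.846, 0.091, 1.345]
force: [0.4, -0.0, 0.2]
grip_width: 0.0202
grip_force: 0.0
```

Call:
{"fn": "apply_moves", "kwargs": {"deltas": [[200,-0.2,2.95,0,0.0099,0.03,0.0375],[200,-0.2,2.95,0,0.0099,0.03,0.0375],[200,-0.2,2.95,0,0.0099,0.03,0.0375],[200,-0.2,2.95,0,0.0099,0.03,0.0375],[200,-0.2,2.95,0,0.0099,0.03,0.0375],[200,-0.2,2.95,0,0.0099,0.03,0.0375],[200,-0.2,2.95,0,0.0099,0.03,0.0375],[200,-0.2,2.95,0,0.0099,0.03,0.0375],[200,-0.2,2.95,0,0.0099,0.03,0.0375],[200,-0.2,2.95,0,0.0099,0.03,0.0375]]}}

```text
time_s: 19.25
ee_pos: [0.4969, 0.3734, 0.2709]
eef_rot: [-3.136, 0.002, 1.737]
force: [0.3, 0.2, 0.1]
grip_width: 0.0203
grip_force: 0.0
```

Run:
```python
from plan import *
from station import ctrl
np.set_printoptions(precision=4,suppress=True)
o=ctrl.get_obs();print(o["ee_pos"],o["qpos"],o["grip_width"],o["force"])
print(go(o,np.array([.4954,.3706,.122]),R.from_euler("xyz",[np.pi,0,np.pi/2+.165])))
```

```text
[0.4969 0.3734 0.2709] [0.5851 0.4418 1.2353 0.0011 1.4707 0.4191] 0.020284299715483706 [0.3303 0.2399 0.1147]
(array([ -0.1531,  -0.2808, -14.8881]), array([ 0.0025, -0.0058, -0.0009]))
```

Call:
{"fn": "apply_moves", "kwargs": {"deltas": [[200,-0.1,0,-3,0,-0.005,0],[200,0,0,-3,0,0,0],[200,0,0,-3,0,0,0],[200,0,0,-3,0,0,0],[200,0,0,-1.6,0,0,0],[200,0,0,-1.1,0,0,0],[200,0,0,0,0,0,0]]}}

```text
time_s: 19.95
ee_pos: [0.4953, 0.3718, 0.1235]
eef_rot: [-3.14, 0.003, 1.735]
force: [-0.5, 1.3, 0.5]
grip_width: 0.0206
grip_force: 0.0
```

Call:
{"fn": "apply_moves", "kwargs": {"deltas": [[200,0.16,-0.99,0,0,0,0],[200,0.16,-0.99,0,0,0,0],[200,0.16,-0.99,0,0,0,0],[200,0.16,-0.99,0,0,0,0],[200,0.16,-0.99,0,0,0,0]]}}

```text
time_s: 20.45
ee_pos: [0.5041, 0.322, 0.1264]
eef_rot: [3.139, 0.001, 1.735]
force: [-0.2, 3.2, 1.1]
grip_width: 0.0203
grip_force: 1.2
```

Call:
{"fn": "apply_moves", "kwargs": {"deltas": [[200,0.16,-0.99,-0.2,0,0,0],[200,0.16,-0.99,0,0,0,0],[200,0.16,-0.99,0,0,0,0],[200,0.16,-0.99,0,0,0,0],[200,0.16,-0.99,0,0,0,0],[200,0.16,-0.99,0,0,0,0],[200,0.16,-0.99,0,0,0,0],[200,0.16,-0.99,0,0,0,0],[200,0.16,-0.99,0,0,0,0]]}}

```text
time_s: 21.35
ee_pos: [0.518, 0.2328, 0.1236]
eef_rot: [3.141, 0.002, 1.736]
force: [-1.2, 3.6, -0.6]
grip_width: 0.0205
grip_force: 1.2
```

Call:
{"fn": "apply_moves", "kwargs": {"deltas": [[200,0.08,-0.5,0,0,0,0],[200,0.08,-0.5,0,0,0,0],[200,0.08,-0.5,0,0,0,0],[200,0.04,-0.25,0,0,0,0],[200,0.04,-0.25,0,0,0,0],[200,0,0,0,0,0,0]]}}

```text
time_s: 21.95
ee_pos: [0.5214, 0.2135, 0.1238]
eef_rot: [3.14, 0.002, 1.736]
force: [0.2, -1.0, -0.5]
grip_width: 0.02
grip_force: 0.0
```

Call:
{"fn": "apply_moves", "kwargs": {"deltas": [[200,0.04,-0.25,0,0,0,0],[200,0.04,-0.25,0,0,0,0],[200,0.04,-0.25,0,0,0,0]]}}

```text
time_s: 22.25
ee_pos: [0.5226, 0.2061, 0.1238]
eef_rot: [3.14, 0.002, 1.736]
force: [-0.5, 2.2, -0.1]
grip_width: 0.0206
grip_force: 1.1
```

Call:
{"fn": "apply_moves", "kwargs": {"deltas": [[200,0.04,-0.25,0,0,0,0],[200,0.04,-0.25,0,0,0,0]]}}

```text
time_s: 22.45
ee_pos: [0.5229, 0.2042, 0.124]
eef_rot: [3.139, -0.005, 1.735]
force: [-5.2, 39.4, -1.3]
grip_width: 0.0202
grip_force: 19.8
```

Call:
{"fn": "apply_moves", "kwargs": {"deltas": [[200,0.03,-0.2,0,0,0,0],[200,0.03,-0.2,0,0,0,0]]}}

```text
time_s: 22.65
ee_pos: [0.5229, 0.2036, 0.1242]
eef_rot: [3.138, -0.01, 1.736]
force: [-7.0, 62.1, -4.6]
grip_width: 0.0204
grip_force: 31.5
```

The force jumped to 62 N, so the lid is at its stop. I back off, lift clear and take a last check.

Call:
{"fn": "apply_moves", "kwargs": {"deltas": [[200,-0.1,0.8,0,0,0,0],[200,-0.1,0.8,0,0,0,0],[200,-0.2,1,0,0,0,0],[200,-0.2,1,2,0,0,0],[200,0,0,3,0,0,0],[200,0,0,3,0,0,0],[200,-2,2,2,0,0,0],[200,-3,3,0,0,0,0],[200,-3,3,0,0,0,0],[200,0,0,0,0,0,0]]}}

```text
time_s: 23.65
ee_pos: [0.4353, 0.3157, 0.2241]
eef_rot: [3.14, 0.002, 1.739]
force: [-0.2, -0.3, -0.9]
grip_width: 0.0204
grip_force: 0.0
```

Run:
```python
from h import *
from station import ctrl
np.set_printoptions(precision=4,suppress=True)
o=ctrl.get_obs();print(o["ee_pos"],o["force"])
s=ctrl.camera("side");b=blob(s,(50,80,15),(95,255,255),(365,90,410,125));print("head",b[0])
t=ctrl.camera("top")
a=cv2.resize(s["img"][60:420,170:480,::-1],(400,464));c=cv2.resize(t["img"][120:400,120:560,::-1],(400,255))
c=np.vstack([c,np.zeros((209,400,3),np.uint8)]);cv2.imwrite("pics/end.png",np.hstack([a,c]))
```

```text
[0.4353 0.3157 0.2241] [-0.2285 -0.2691 -0.9121]Traceback (most recent call last):
  File "<stdin>", line 5, in <module>
  File "h.py", line 20, in blob
    i=1+np.argmax(st[1:,4]);return ce[i]+[x0,y0],st[i],(l==i)
        ~~~~~~~~~^^^^^^^^^^
    return _wrapfunc(a, 'argmax', axis=axis, out=out, **kwds)
    return bound(*args, **kwds)
ValueError: attempt to get argmax of an empty sequence
```

The arm hides the grinder from the side camera, so I move it out of the way.

Call:
{"fn": "apply_moves", "kwargs": {"deltas": [[200,-3,2.2,0,0,0,0],[200,-3,2.2,0,0,0,0],[200,-3,2.2,0,0,0,0],[200,-3,2.2,0,0,0,0],[200,-3,2.2,0,0,0,0],[200,-3,2.2,0,0,0,0],[200,-3,2.2,0,0,0,0],[200,-3,2.2,0,0,0,0],[200,-3,2.2,0,0,0,0],[200,0,0,0,0,0,0]]}}

```text
time_s: 24.7
ee_pos: [0.1661, 0.5127, 0.2235]
eef_rot: [3.14, 0.002, 1.738]
force: [0.7, 0.2, 0.7]
grip_width: 0.0199
grip_force: 0.0
```

Run:
```python
from h import *
from station import ctrl
s=ctrl.camera("side");t=ctrl.camera("top")
a=cv2.resize(s["img"][60:420,170:480,::-1],(400,464));c=cv2.resize(t["img"][120:400,120:560,::-1],(400,255))
c=np.vstack([c,np.zeros((209,400,3),np.uint8)]);cv2.imwrite("pics/end.png",np.hstack([a,c]))
print("head",blob(s,(50,80,15),(95,255,255),(365,90,410,125))[0])
```

```text
head [382.15286624 117.56050955]
```

View pics/end.png

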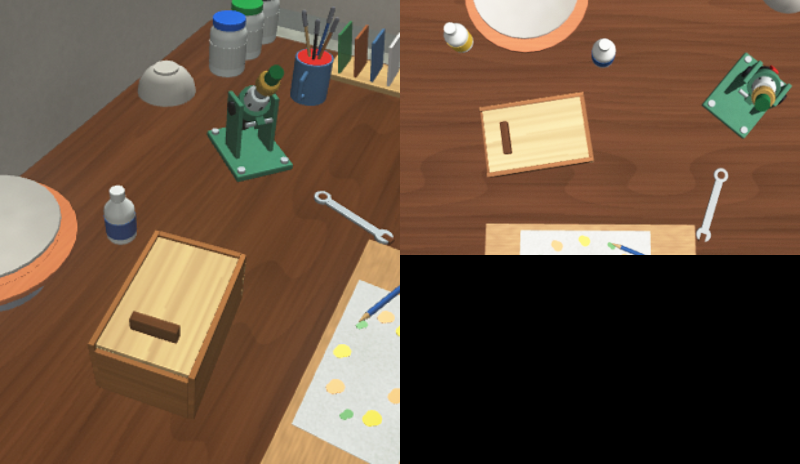

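The views show the lid shut, the stone in the grinder with its head at (382,117.6) unchanged, and the bystanders in place, so I hand the job in.

```bash
python3 -c "
from station import ctrl
print(ctrl.hand_in())"
```

```text
the job is handed in; nothing more can be done
None
```

The job is handed in, though the judge returned no verdict: the green stone is seated and the nut turned to its stop, the lid is shut, the other stones were not touched, the bottles and spanner look unmoved, and it took about 25 s.

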